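# Clean and earth-test the sound desk

## Robot

A 6-joint arm with a two-finger parallel gripper is mounted at the origin on the work surface. World frame = base frame: x ahead of the robot, y to its left, z up, the work surface at z = 0. Lengths are in m, angles in rad, forces in N, time in s.
With the tool pointing down it reaches from about 0.375 to 0.9 m from the base axis. Payload 3.1 kg.
Tool frame: the origin (TCP) lies on the centre line of the jaws, within the pads' length; the fingertips stand 25 mm ahead of it and the grasp point (between the pads) lies 6 mm ahead of it (manip.tip_extent is the distance from the TCP to the fingertips, in m); z points along the fingers, y is the line along which they close (so a half turn about z gives the same grasp; the last joint's range is limited). The gripper opens to 85 mm and grips with 20 to 120 N. Pads are 22 mm wide; open, the fingers measure 114 mm over their backs; the gripper's body (76 mm by 85 mm) begins 54 mm behind the grasp point. The pads swing forward as they close: fully open they stand 13 mm farther back than shut.
Start: joints at [1.101, 0.527, 1.433, -0, 1.181, -0.178], TCP at [0.179, 0.599, 0.256] pointing down, gripper open.
Joint ranges: [-3.08, 3.08], [-0.75, 2.2], [0.22, 2.44], [-1.43, 4.57], [0, 2.65], [-2.85, 2.85]. Speed limits (rad/s): [2.79, 2.79, 3.14, 3.14, 3.14, 3.14].

## Interface

Orientations are given as a unit quaternion [x, y, z, w].
In Python, from station import readout, imaging, order, manip gives the robot as it stands.
- The arm moves only by the tool move_arm, never from a script. Its argument "rows" is a list of rows, each a list of 7 numbers: the turn, a rotation vector about the tool's x, y, z in degrees, then the shift along the tool's x, y, z in mm, then the closure, from 0 (fully open) to 1 (shut). A call has 1 to 12 rows; each row is the pose to reach, as a shift and turn from the pose commanded when the call began, along the tool's axes at that moment; what a row does not reach only later rows make up. A row lasts 1/12 s, in which the tool goes at most 41.7 mm and 7.16 degrees, less where a joint would pass 70% of its speed; a pose out of reach is approached as far as the arm can. A call with a gripper value outside its range is refused whole. The fingers move at their own pace and stop on an object; "squeeze" is the grip in N (left out, the last holds). Time passes only in rows, so rows that repeat a pose let the fingers close. It gives the time, the measured TCP pose, the force, the opening and the grip force at its end, in the units of the state.
- readout.sense(): the state, without advancing time (a new reading comes with each control period).
- imaging.snapshot(name): name is "scene" or "top" or "wrist"; returns a dict with "img" (480x640x3 uint8, red, green, blue), "z_map" (480x640 float32, m along the optical axis (not along the pixel's ray), 0 where there is no reading), "fovy" (degrees; the focal length in pixels is half the picture's height over the tangent of half this angle, whatever the lens; pixels are square), "cx", "cy" (the principal point, pixels), "rvec" (rotation vector, rad) and "tvec" (3), from world to camera coordinates, as OpenCV has them. Camera axes: x right, y down, z forward; pixel columns grow to the right and rows downward; lengths in m; the calibration is good to about 2 mm. The wrist camera is an equidistant fisheye: a pixel r from the principal point sees the ray r / f radians off the axis. A picture is of the moment at which its call begins.
- order.sign_off(): hands the job in; it is judged then, once.
The state is a dict: "t": time; "q": joint angles; "qd": joint speeds; "tau": joint torques, N m; "tcp_pos": TCP position; "tool_rot": TCP orientation; "force": force on the tool from outside, world axes, zero at the start; "ft_torque": the same for the moment, N m; "finger_gap": opening from 0.0 (shut) to 1.0 (fully open); "gripper_force": force on a finger pad.
Only numpy, scipy, OpenCV 4.12 (cv2) and the standard library are available. Lean on these libraries where they do the work, as an engineer would, in place of code of your own. Each camera call takes 0.05 s, during which the arm holds its last target. There are 200 camera calls.

## Task

Earth-test the sound desk in the storeroom: first, with the probe still in its holder, press the cap of the cleaner can right down so that it squirts the desk's round steel earth pad, and let it spring back up. Then take the grey test probe out of its holder and hold its sprung tip lightly on the middle of the earth pad, square to the desk's sloping face and with the tip pushed about halfway in. Finish while holding it still there, gripped in the fingers; only the probe may touch the desk, never hard, and leave the tin, the tape roll and the screwdriver where they are.

Things in the scene. Friction and masses are not known exactly. Their poses are not given: they have to be found in the camera images.
- desk: Fixed dark steel sound desk with wooden cheeks, 178 mm deep (x), 224 mm wide (y). Origin: centre of its underside on the table. Its top face slopes 20 degrees: 33 mm high at the edge nearest the robot (-x), 95 mm at the far edge. Cheeks stand 4 mm proud. Three columns of black knobs (12 mm high) and grey sliders fill the right half (-y); the earth pad is alone in the far left part
- pad: The spot: round bare-steel earth pad, 28 mm in diameter, 3 mm proud of the desk's sloping face, fixed to it. Origin: centre of its upper face, x = +27, y = +45, z = +77 mm in the desk's frame. Its z axis is the face's outward normal (up, leaning 20 degrees towards the desk's -x side), its y axis is level. The desk's four corner screws are far smaller (8 mm)
- can: Fixed aluminium cleaner spray can, 55 mm in diameter, paper band, clamped upright on a square 85 mm steel foot at the left (+y) of the desk. Origin: centre of the foot's underside on the table. Shoulder at 130 mm, neck (32 mm in diameter) up to 150 mm, cap above that
- cap_top (a point): Centre of the top of the can's white round sprung cap, 24 mm in diameter, 166 mm above the table when up; a thin nozzle points from it towards the desk
- cap (a joint): How far the cap is pressed straight down: 0 up, 0.006 m fully down. Spring: about 2 N to start, 6 N fully down; it springs back by itself
- holder: Fixed plywood block, 64 x 64 x 70 mm high, with a 16 mm hole, 62 mm deep, in the middle of its top. Origin: centre of its underside. It and the tin may have swapped places
- probe: Loose test probe, about 100 g, upright in the holder's hole. Grey square handle 24 x 24 x 85 mm (sides along its x and y), below it a steel shaft 10 mm thick, 40 mm long, then a brass sprung tip 6 mm thick, 12 mm long when out. Origin: on its axis at the handle's lower end, resting on the holder's top. z runs up the handle (0 to 85 mm); the tip ends at z = -52 mm when out
- plunger (a joint): How far the probe's sprung tip is pushed in: 0 out, 0.008 m fully in. Spring: about 1 N to start, 3 N halfway, 5 N fully in
- tip (a point): Centre of the blunt end face of the probe's sprung tip
- tin: Bystander: loose steel tin with a paper band, upright, 72 mm in diameter, 75 mm high. Origin: centre of its underside
- tape: Bystander: loose roll of brown tape lying flat, 90 mm in diameter, 40 mm high, beyond the desk. Origin: centre of its underside
- driver: Bystander: loose screwdriver with a black handle, 190 mm long, lying on the table near the robot on the left. Origin: under its middle
Not all that is in view belongs to the job. Leave any green or purple look-alike of the probe alone.

How it is judged:
On the way, in this order (a step that is already met when the one before it is completed fails the run):
1. the can's cap is pressed down while the probe is still in its holder (value of joint cap above 0.0045 m and distance of probe from where it was at the start of the episode below 0.015 m), for 0.1 s.
2. the cap has sprung back up, the probe still in its holder (value of joint cap below 0.0015 m and distance of probe from where it was at the start of the episode below 0.015 m), for 0.1 s.
3. the probe is taken out in the fingers (contact force between probe and the fingers above 1 N and distance of probe from where it was at the start of the episode above 0.05 m), for 0.2 s.
At the end, for the whole second after the job is handed in: Probe gripped in the fingers, still (<10 mm/s), clear of holder and can; its tip end within 10 mm of the pad centre, its axis within 0.14 rad (8 deg) of the pad normal, the sprung tip pushed in 1.5 to 7 mm, contact force 0.8 to 8 N; the can cap up (<1.5 mm) (distance between tip and pad below 0.01 m and angle between the z axis of probe and the z axis of pad, either way round below 0.14 rad and value of joint plunger between 0.0015 and 0.007 m and contact force between probe and pad between 0.8 and 8 N and contact force between probe and the fingers above 2 N and contact force between probe and holder below 0.1 N and contact force between probe and can below 0.1 N and linear speed of probe below 0.01 m/s and value of joint cap below 0.0015 m); the arm keeps its last pose, push and grip.
It fails at once if the probe is pushed hard (over 15 N) on the desk (contact force between probe and desk above 15 N).
It fails at once if the fingers or the arm touch the desk (over 2 N) (contact force between any of the fingers, the arm and desk above 2 N).
It fails at once if a bystander is moved by more than 20 mm (distance of any of tin, tape, driver from where it was at the start of the episode above 0.02 m).
It also fails if it takes over 45 s, if anything falls off the work surface, if the arm or the gripper's body presses on something with over 40 N, if the wrist force passes 120 N, or if a joint passes its speed limit or range.

## Working session

There is one attempt and no reset: what is moved stays moved. The work goes in short steps, Python scripts to look and compute and a tool call to move; the robot and the scene stay as the last step left them, time stands still between calls to the robot, and variables do not carry over. Pictures are saved under pics/ and viewed, at most 10 in all, crops included, and the job is handed in when it is done.

Besides the shell and the picture viewer there is one more tool, called by a JSON object that holds its "op" and its "data". move_arm: Moves the arm, as the interface text tells. Its arguments: {"type":"object","properties":{"rows":{"type":"array"},"squeeze":{"type":"number"}},"required":["rows"]}

```bash
mkdir -p pics; ls
cat > h.py <<'E'
import numpy as np, cv2
from station import readout, imaging, order, manip
def cam(name):
    s=imaging.snapshot(name); s['R']=cv2.Rodrigues(np.array(s['rvec'],float))[0]; s['t']=np.array(s['tvec'],float)
    s['f']=240/np.tan(np.radians(s['fovy'])/2); return s
def cloud(s):  # world points (pinhole)
    z=s['z_map'].astype(float); v,u=np.mgrid[:480,:640]
    P=np.stack([(u-s['cx'])/s['f']*z,(v-s['cy'])/s['f']*z,z],-1)
    W=(P-s['t'])@s['R']; W[z==0]=np.nan; return W
def save(n,im): cv2.imwrite('pics/'+n,cv2.cvtColor(im,cv2.COLOR_RGB2BGR))
E
python3 - <<'E'
from h import *
for n in('scene','top'):
    s=cam(n); save(n+'0.png',s['img']); np.savez(''+n+'0.npz',W=cloud(s),img=s['img']); print(n,s['fovy'],-s['R'].T@s['t'],(s['z_map']>0).mean())
print(readout.sense(), manip.tip_extent)
E
```

```text
pics
scene 52.35470644066072 [ 1.24200578 -0.16047238  0.71493564] 0.9961197916666666
top 49.810303279449094 [ 0.4052955  -0.04058314  1.14924909] 0.99591796875
{'t': 0.1, 'q': array([ 1.10149789e+00,  5.28393135e-01,  1.43376883e+00, -2.65675878e-05,
        1.18142198e+00, -1.78493726e-01]), 'qd': array([ 0.00036342, -0.00049637, -0.00092037, -0.00077958,  0.00172545,
        0.00107812]), 'tau': array([-1.80527218e-04, -4.43309963e+01, -1.78586912e+01, -2.02330657e-04,
        3.84217667e-03, -5.60028951e-06]), 'tcp_pos': array([0.17890118, 0.598223  , 0.25542089]), 'tool_rot': array([ 1.44885478e-01,  9.89447930e-01, -9.47784548e-04, -3.05231020e-04]), 'force': array([0.17300394, 0.87750848, 0.03081081]), 'ft_torque': array([-0.00753415, -0.03691383, -0.02519298]), 'gripper_force': 0.0, 'finger_gap': 0.9990979177431877} 0.025
```

View pics/scene0.png

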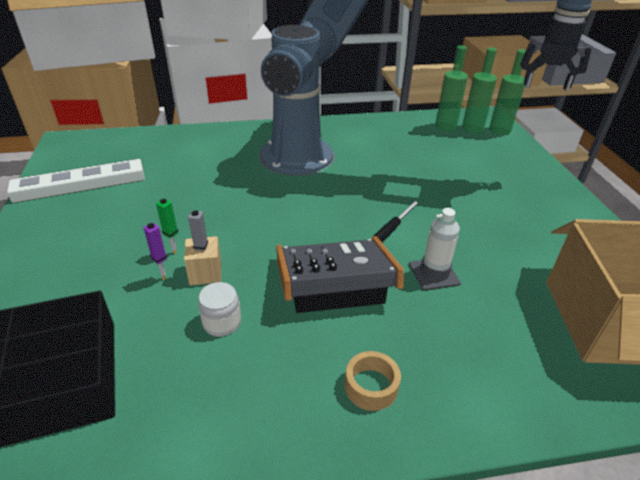

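View pics/top0.png

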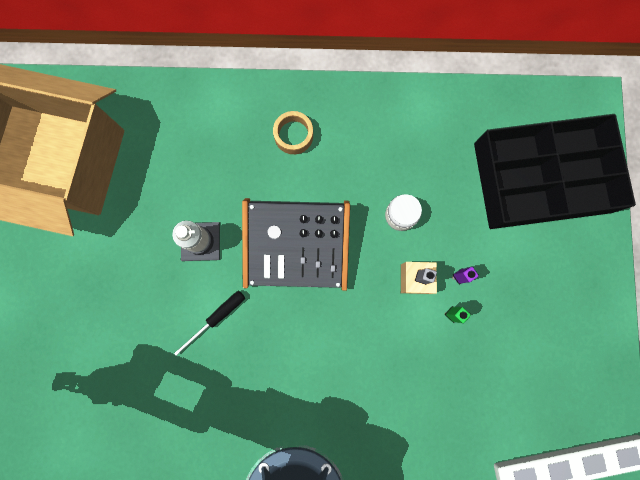

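Top view: pad is the white disc at (274,232), cap at about (186,230), and the grey probe in the plywood holder at (428,275). Candidates for the probe are grey (428,275), purple (466,274) and green (458,314). I choose the grey one, in the plywood holder. White sliders/labels at (267,266) and (281,266) are not the pad. Next I measure and make a close crop.

Run:
```python
from h import *
d=np.load('top0.npz'); W=d['W']; im=d['img']; g=im.astype(int)
sat=g.max(-1)-g.min(-1)
def reg(u0,u1,v0,v1):
    m=np.zeros((480,640),bool); m[v0:v1,u0:u1]=1; return m
def st(n,m):
    P=W[m]; P=P[~np.isnan(P).any(1)]; print(n,len(P),P.mean(0).round(4),P.min(0).round(4),P.max(0).round(4)); return P
# pad
st('pad',reg(260,290,218,246)&(g.min(-1)>150))
# desk face plane: dark pts
P=st('face',reg(255,340,255,262)|reg(252,264,215,280)|reg(285,297,210,255))
c=P.mean(0); n=np.linalg.svd(P-c)[2][2]; n*=np.sign(n[2]); print('normal',n, np.degrees(np.arccos(n[2])), 'yaw',np.degrees(np.arctan2(-n[1],-n[0])))
# cheeks
hsv=cv2.cvtColor(im,cv2.COLOR_RGB2HSV)
for n_,r in(('cheekL',reg(238,252,195,295)),('cheekR',reg(340,354,195,295))):
    m=r&(sat>60)&(g[...,0]>g[...,1]+25); P=st(n_,m); q=P[:,:2]-P[:,:2].mean(0); a=np.linalg.svd(q,full_matrices=False)[2][0]; print(np.degrees(np.arctan2(a[1],a[0])))
# cap
m=reg(165,215,215,260)&(W[...,2]>.158); st('cap',m)
m=reg(165,215,215,260)&(W[...,2]>.12)&(W[...,2]<.135); st('shoulder',m)
# holder & probe
m=reg(395,445,255,300)&(W[...,2]>.062)&(W[...,2]<.078); P=st('holdertop',m); print(cv2.minAreaRect(P[:,:2].astype(np.float32)*1000))
m=reg(410,450,260,290)&(W[...,2]>.145); P=st('probetop',m); print(cv2.minAreaRect(P[:,:2].astype(np.float32)*1000))
for n_,r in(('purple',reg(445,490,260,290)),('green',reg(440,475,300,328))):
    m=r&(W[...,2]>.05); P=st(n_,m)
st('tin',reg(383,428,190,234)&(W[...,2]>.06))
m=reg(150,260,285,360)&(W[...,2]>.006)&(W[...,2]<.05);st('driver',m)
a=cv2.resize(im[215:320,380:500],None,fx=5,fy=5,interpolation=cv2.INTER_CUBIC); b=cv2.resize(np.load('scene0.npz')['img'][190:295,140:240],None,fx=5,fy=5,interpolation=cv2.INTER_CUBIC)
save('crop0.png',np.hstack([cv2.resize(a,(420,400)),cv2.resize(b,(380,400))]))
```

```text
pad 143 [0.553  0.0547 0.0773] [0.5401 0.0412 0.0679] [0.5669 0.0693 0.0855]
face 1840 [0.5248 0.0421 0.0642] [ 0.4553 -0.0836  0.0341] [0.5977 0.1022 0.095 ]
normal [-0.34155367  0.00362778  0.93985527] 19.972734879727103 yaw -0.60853870180479
cheekL 477 [0.5318 0.1153 0.07  ] [0.438  0.1093 0.0354] [0.6195 0.1215 0.1013]
179.74152639068998
cheekR 469 [ 0.5287 -0.0958  0.0692] [ 0.4372 -0.1021  0.0329] [ 0.6217 -0.0901  0.1013]
179.668318884178
cap 146 [0.5387 0.2208 0.1653] [0.527  0.2003 0.1582] [0.5508 0.2346 0.1701]
shoulder 162 [0.5338 0.2155 0.1306] [0.512  0.1964 0.1202] [0.5658 0.2512 0.135 ]
holdertop 701 [ 0.4624 -0.2498  0.0697] [ 0.4322 -0.2871  0.062 ] [ 0.4955 -0.2214  0.077 ]
((463.8280334472656, -254.20692443847656), (65.57102966308594, 63.452518463134766), 89.8199462890625)
probetop 165 [ 0.4634 -0.2531  0.1552] [ 0.45   -0.2678  0.1452] [ 0.4771 -0.2401  0.1638]
((463.9990539550781, -253.98870849609375), (24.712438583374023, 24.62250328063965), 69.92599487304688)
purple 296 [ 0.467  -0.3338  0.1156] [ 0.4528 -0.3536  0.0545] [ 0.4849 -0.3228  0.1429]
green 304 [ 0.389  -0.3166  0.1167] [ 0.372  -0.3357  0.0565] [ 0.4049 -0.3048  0.1458]
tin 852 [ 0.6043 -0.221   0.0737] [ 0.5702 -0.2576  0.06  ] [ 0.6412 -0.1868  0.0806]
driver 702 [0.3803 0.1728 0.0212] [0.2863 0.0866 0.006 ] [0.443  0.3153 0.0401]
```

View pics/crop0.png

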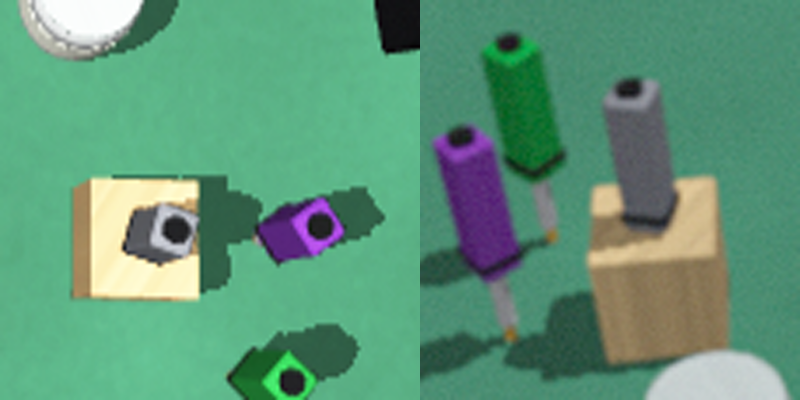

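The grey probe is upright in the plywood holder (crop left (170,232), right (640,150)); purple and green stand apart. Measurements agree with the stated sizes: pad (0.5535,0.055,0.077), cap (0.539,0.222,0.166), probe (0.464,-0.254), handle edges at 70°/-20°. The first move goes above the cap, with fingers closed.

```bash
cat >> h.py <<'E'
from scipy.spatial.transform import Rotation as Ro
def down(yaw,tilt=0):  # tool y at world angle yaw deg; tilt: tool z leans towards +x by tilt deg
    a=np.radians(yaw); y=np.array([np.cos(a),np.sin(a),0]); z=np.array([0,0,-1.]); x=np.cross(y,z)
    return Ro.from_rotvec([0,-np.radians(tilt),0])*Ro.from_matrix(np.c_[x,y,z])
def rel(p,R,R0=None,p0=None):
    s=readout.sense(); R0=R0 or Ro.from_quat(s['tool_rot']); p0=s['tcp_pos'] if p0 is None else p0
    print('turn',(R0.inv()*R).as_rotvec(degrees=True).round(2),'shift',(R0.inv().apply(np.array(p)-p0)*1000).round(1))
E
python3 - <<'E'
from h import *
print(down(0,20).apply([0,0,1]))
R=down(73.3); rel([.539,.222,.235],R)
E
```

```text
[ 0.34202014  0.         -0.93969262]
turn [-0.11 -0.02  0.04] shift [-452.9 -257.1   20.8]
```

{"op": "move_arm", "data": {"rows": [[0,0,0,-453,-257,21,1],[0,0,0,-453,-257,21,1],[0,0,0,-453,-257,21,1],[0,0,0,-453,-257,21,1],[0,0,0,-453,-257,21,1],[0,0,0,-453,-257,21,1],[0,0,0,-453,-257,21,1],[0,0,0,-453,-257,21,1],[0,0,0,-453,-257,21,1],[0,0,0,-453,-257,21,1],[0,0,0,-453,-257,21,1],[0,0,0,-453,-257,21,1]], "squeeze": 50}}

```text
t: 1.1
tcp_pos: [0.5256, 0.2361, 0.2357]
tool_rot: [0.145, 0.989, -0.0, -0.0]
force: [-1.0, 0.5, 0.3]
finger_gap: -0.002
gripper_force: 0.0
```

Run:
```python
from h import *
rel([.539,.222,.205],down(73.3)); s=readout.sense(); print(s['q'],s['finger_gap'])
```

```text
turn [-0.02 -0.05  0.02] shift [-16.9  -9.7  30.7]
[ 2.28360983e-01  4.86902894e-01  1.57869914e+00  1.24632286e-04
  1.07689757e+00 -1.05145605e+00] -0.001865656916893897
```

{"op": "move_arm", "data": {"rows": [[0,0,0,-17,-10,10,1],[0,0,0,-17,-10,25,1],[0,0,0,-17,-10,30,1],[0,0,0,-17,-10,30,1]]}}

```text
t: 1.43
tcp_pos: [0.5366, 0.223, 0.2042]
tool_rot: [0.145, 0.989, -0.001, -0.003]
force: [-0.2, 0.2, -0.6]
finger_gap: -0.0
gripper_force: 0.0
```

Run:
```python
from h import *
rel([.539,.222,.191],down(73.3)); s=cam('scene'); save('s1.png',cv2.resize(s['img'][150:300,360:520],None,fx=4,fy=4,interpolation=cv2.INTER_CUBIC))
print(readout.sense()['force'])
```

```text
turn [-0.13 -0.27 -0.  ] shift [-2.6 -0.2 13.2]
[-0.70713315 -0.18500665  0.90014024]
```

View pics/s1.png

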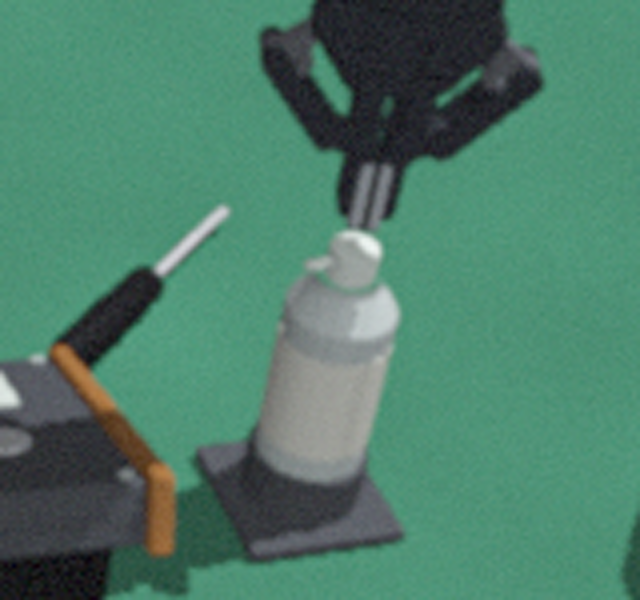

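The closed fingertips stand just above the cap at crop (365,225), centred. Now I press stepwise.

{"op": "move_arm", "data": {"rows": [[0,0,0,-2,0,6,1],[0,0,0,-2,0,11,1],[0,0,0,-2,0,14,1],[0,0,0,-2,0,16,1],[0,0,0,-2,0,18,1],[0,0,0,-2,0,18,1],[0,0,0,-2,0,18,1]]}}

```text
t: 2.07
tcp_pos: [0.5397, 0.2235, 0.1885]
tool_rot: [0.145, 0.989, 0.0, -0.0]
force: [-1.3, 0.6, 3.3]
finger_gap: 0.002
gripper_force: 1.7
```

{"op": "move_arm", "data": {"rows": [[0,0,0,0,0,2,1],[0,0,0,0,0,3.5,1],[0,0,0,0,0,3.5,1],[0,0,0,0,0,3.5,1]]}}

```text
t: 2.4
tcp_pos: [0.5399, 0.2234, 0.1851]
tool_rot: [0.145, 0.989, 0.0, -0.0]
force: [-3.4, 3.7, 6.1]
finger_gap: 0.002
gripper_force: 3.0
```

{"op": "move_arm", "data": {"rows": [[0,0,0,0,0,1,1],[0,0,0,0,0,1,1],[0,0,0,0,0,1,1],[0,0,0,0,0,1,1]]}}

```text
t: 2.73
tcp_pos: [0.5399, 0.2234, 0.185]
tool_rot: [0.145, 0.989, 0.0, 0.0]
force: [-4.2, 2.5, 11.9]
finger_gap: 0.002
gripper_force: 5.5
```

The force rises with no more travel, so the cap is fully down. Release and lift.

{"op": "move_arm", "data": {"rows": [[0,0,0,0,0,-10,1],[0,0,0,0,0,-20,1],[0,0,0,0,0,-20,1],[0,0,0,0,0,-40,1],[0,0,0,0,0,-75,1],[0,0,0,0,0,-75,0.4]]}}

```text
t: 3.23
tcp_pos: [0.5438, 0.2233, 0.2641]
tool_rot: [0.145, 0.989, 0.002, 0.006]
force: [0.7, 0.2, 0.6]
finger_gap: 0.126
gripper_force: 0.0
```

Run:
```python
from h import *
rel([.464,-.254,.235],down(-20))
s=cam('scene'); W=cloud(s); m=np.zeros((480,640),bool); m[195:240,430:465]=1
print('cap top z',np.nanmax(W[m&(np.hypot(W[...,0]-.539,W[...,1]-.222)<.01)&(W[...,2]<.19)][:,2]))
```

```text
turn [ 0.7   0.24 93.34] shift [ -60.1 -480.3   27.4]
cap top z 0.17015894376259888
```

{"op": "move_arm", "data": {"rows": [[0,0,7,-5,-40,0,0.4],[0,0,14,-10,-80,0,0.4],[0,0,21,-15,-120,0,0.4],[0,0,28,-20,-160,0,0.4],[0,0,35,-25,-200,0,0.4],[0,0,42,-30,-240,0,0.4],[0,0,49,-35,-280,0,0.4],[0,0,56,-40,-320,0,0.4],[0,0,63,-45,-360,0,0.4],[0,0,70,-50,-400,0,0.4],[0,0,77,-55,-440,0,0.4],[0,0,84,-60,-470,0,0.4]]}}

```text
t: 4.28
tcp_pos: [0.4614, -0.2477, 0.2576]
tool_rot: [0.772, 0.635, -0.001, -0.0]
force: [0.6, 0.3, -0.6]
finger_gap: 0.598
gripper_force: 0.0
```

Run:
```python
from h import *
rel([.464,-.254,.22],down(-20)); print(readout.sense()['q'])
```

```text
turn [-0.07  0.04  8.89] shift [-5.7  3.8 37.6]
[-7.05517773e-01  3.90359499e-01  1.68291750e+00 -1.39187929e-03
  1.06911708e+00 -5.10864414e-01]
```

{"op": "move_arm", "data": {"rows": [[0,0,6,-4,3,15,0.4],[0,0,9,-6,4,32,0.4],[0,0,9,-6,4,32,0.4],[0,0,9,-6,4,32,0.4]]}}

```text
t: 4.62
tcp_pos: [0.4645, -0.2507, 0.2251]
tool_rot: [0.817, 0.576, -0.001, -0.002]
force: [0.0, -0.1, -0.9]
finger_gap: 0.6
gripper_force: 0.0
```

Run:
```python
from h import *
rel([.464,-.254,.136],down(-20))
s=cam('wrist'); save('w1.png',s['img'])
R=s['R'];print(s['fovy'],s['cx'],s['cy'],-R.T@s['t'])
# fisheye: expected image of handle-top corners for yaw -20 
for yaw in(-20,):
  for k in range(4):
    a=np.radians(yaw+45+90*k); X=np.array([.464+.017*np.cos(a),-.254+.017*np.sin(a),.155]); c=R@X+s['t']
    th=np.arctan2(np.hypot(c[0],c[1]),c[2]); ph=np.arctan2(c[1],c[0]); print((s['cx']+s['f']*th*np.cos(ph)).round(),(s['cy']+s['f']*th*np.sin(ph)).round())
print(s['f'])
```

```text
turn [-0.24 -0.07  0.39] shift [-3.4  1.  89.1]
65.70646984690485 317.5315092829014 243.21155661168237 [ 0.4880211  -0.18348815  0.3430102 ]
344.0 257.0
299.0 257.0
299.0 298.0
342.0 298.0
371.64829954431775
```

View pics/w1.png

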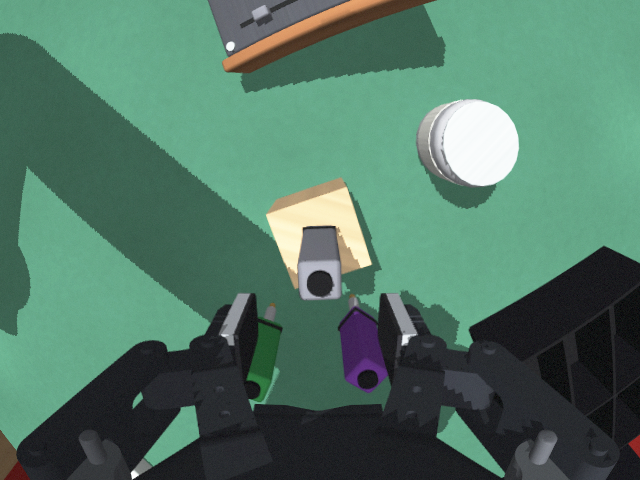

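The wrist view shows the handle top at (320,280), square to the jaws and matching the predicted corners (299–344, 257–298). Green and purple are clear of the finger paths. Descend.

{"op": "move_arm", "data": {"rows": [[0,0,0,-1,0,20,0.4],[0,0,0,-1,0,40,0.4],[0,0,0,-1,0,40,0.4],[0,0,0,-1,0,40,0.4]]}}

```text
t: 5.0
tcp_pos: [0.4652, -0.2513, 0.1868]
tool_rot: [0.817, 0.577, -0.0, -0.001]
force: [-0.2, -0.2, -0.2]
finger_gap: 0.601
gripper_force: 0.0
```

Run:
```python
from h import *
rel([.464,-.254,.136],down(-20))
```

```text
turn [-0.07 -0.02  0.44] shift [-2.9 -0.2 50.8]
```

{"op": "move_arm", "data": {"rows": [[0,0,0,-3,0,25,0.4],[0,0,0,-3,0,45,0.4],[0,0,0,-3,0,51,0.4],[0,0,0,-3,0,51,0.4],[0,0,0,-3,0,51,0.7],[0,0,0,-3,0,51,1],[0,0,0,-3,0,51,1],[0,0,0,-3,0,51,1],[0,0,0,-3,0,51,1],[0,0,0,-3,0,51,1],[0,0,0,-3,0,51,1]], "squeeze": 60}}

```text
t: 5.92
tcp_pos: [0.4651, -0.2554, 0.1371]
tool_rot: [0.817, 0.576, 0.0, 0.001]
force: [0.6, 1.0, 5.7]
finger_gap: 0.274
gripper_force: 60.5
```

{"op": "move_arm", "data": {"rows": [[0,0,0,0,0,-10,1],[0,0,0,0,0,-25,1],[0,0,0,0,0,-45,1],[0,0,0,0,0,-70,1],[0,0,0,0,0,-100,1],[0,0,0,0,0,-130,1],[0,0,0,0,0,-140,1],[0,0,0,0,0,-140,1],[0,0,0,0,0,-140,1]]}}

```text
t: 6.67
tcp_pos: [0.4639, -0.2546, 0.2756]
tool_rot: [0.817, 0.576, -0.0, 0.0]
force: [-0.4, 0.2, -1.2]
finger_gap: 0.27
gripper_force: 59.7
```

Run:
```python
from h import *
s=readout.sense(); print(s['tcp_pos'],s['finger_gap'])
c=cam('scene'); W=cloud(c); g=c['img'].astype(int)
b=c['img'][100:330,100:330]; save('s2.png',cv2.resize(b,(600,600),interpolation=cv2.INTER_CUBIC))
# probe tip stands where? tool: tip = 52+~61 below
n=np.array([-np.sin(np.radians(20)),0,np.cos(np.radians(20))]); pad=np.array([.5535,.055,.0775])
L=.113; tgt=pad+n*(L+.05); print(tgt); rel(tgt,down(20,20))
```

```text
[ 0.46394802 -0.25459601  0.27562242] 0.2704524365943368
[0.49775072 0.055      0.2306699 ]
turn [-20.52  -0.16 -39.27] shift [302.7 -71.6  44.3]
```

View pics/s2.png

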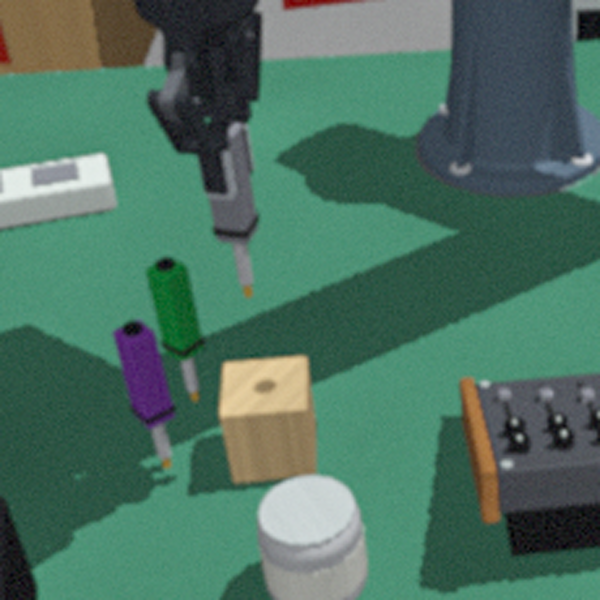

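The probe is held straight and vertical (crop (235,220)), tip clear of the holder. Now I carry it to a hover about 45 mm above the pad, tilted 20°.

{"op": "move_arm", "data": {"rows": [[-2,0,-3.9,30,-7,0,1],[-4,0,-7.8,60,-14,0,1],[-6,0,-11.7,90,-21,5,1],[-8,0,-15.6,120,-28,10,1],[-10,0,-19.5,150,-35,15,1],[-12,0,-23.4,180,-42,20,1],[-14.5,0,-27.5,210,-50,25,1],[-16.5,0,-31.5,240,-57,30,1],[-18.5,0,-35.4,270,-64,36,1],[-20.5,-0.2,-39.3,295,-70,41,1],[-20.5,-0.2,-39.3,303,-71.5,43,1],[-20.5,-0.2,-39.3,303,-71.5,43,1]]}}

```text
t: 7.72
tcp_pos: [0.4962, 0.0568, 0.2297]
tool_rot: [0.563, 0.808, 0.098, 0.14]
force: [0.2, -0.2, -0.7]
finger_gap: 0.274
gripper_force: 59.7
```

```bash
cat > m.py <<'E'
from h import *
import sys
n=np.array([-np.sin(np.radians(20)),0,np.cos(np.radians(20))]); pad=np.array([.5535,.055,.0775])
s=readout.sense(); R=Ro.from_quat(s['tool_rot']); z=R.apply([0,0,1]); p=s['tcp_pos']
tip=p+z*.119; d=tip-pad; print('tool-z err deg',np.degrees(np.arccos(-z@n)),'height',d@n*1000,'lateral',((d-(d@n)*n)*1000).round(1),'force',s['force'].round(1))
rel(pad+n*.119,down(20,20))
E
python3 - <<'E'
import runpy; runpy.run_path('m.py')
from h import *
s=readout.sense(); R=Ro.from_quat(s['tool_rot']); z=R.apply([0,0,1]); p=s['tcp_pos']
out=[]
for nme in('scene','top'):
    c=cam(nme); W=cloud(c)
    if nme=='scene':
        # axis of handle/shaft from cloud: points within 16mm of expected axis, between 70 and 118 mm ahead
        d=W-p; t=d@z; r=np.linalg.norm(d-t[...,None]*z,axis=-1); m=(t>.03)&(t<.116)&(r<.02)
        print('pts',m.sum())
        for a,b in((.03,.065),(.07,.105),(.107,.125)):
            k=m&(t>=a)&(t<b); 
            if k.sum(): print(a,b,k.sum(),R.inv().apply(d[k].mean(0)).round(4),'cam dir',R.inv().apply((-c['R'].T@c['t']-p)/np.linalg.norm(-c['R'].T@c['t']-p)).round(2))
    def pr(X):
        q=c['R']@X+c['t']; return c['f']*q[:2]/q[2]+[c['cx'],c['cy']]
    u=pr(p+z*.119); w=pr(np.array([.5535,.055,.0775])); print(nme,u.round(1),w.round(1))
    x0,y0=int(w[0])-50,int(w[1])-70
    out.append(cv2.resize(c['img'][max(0,y0):y0+112,x0:x0+100],(400,448),interpolation=cv2.INTER_CUBIC)); print(x0,max(0,y0))
save('s3.png',np.hstack(out))
E
```

```text
tool-z err deg 0.3324374654105893 height 43.65736955703106 lateral [-2.4  1.8 -0.9] force [ 0.2 -0.2 -0.7]
turn [-0.31 -0.12  0.24] shift [-2.4  1.3 43.6]
pts 400
0.03 0.065 290 [-0.0073  0.0086  0.0473] cam dir [-0.55  0.8  -0.22]
0.07 0.105 88 [-0.0052  0.0034  0.0873] cam dir [-0.55  0.8  -0.22]
0.107 0.125 14 [-0.0044  0.0017  0.1118] cam dir [-0.55  0.8  -0.22]
scene [362.3 237.9] [361.9 259.4]
311 189
top [270.7 237.1] [273.5 231.4]
223 161
```

View pics/s3.png

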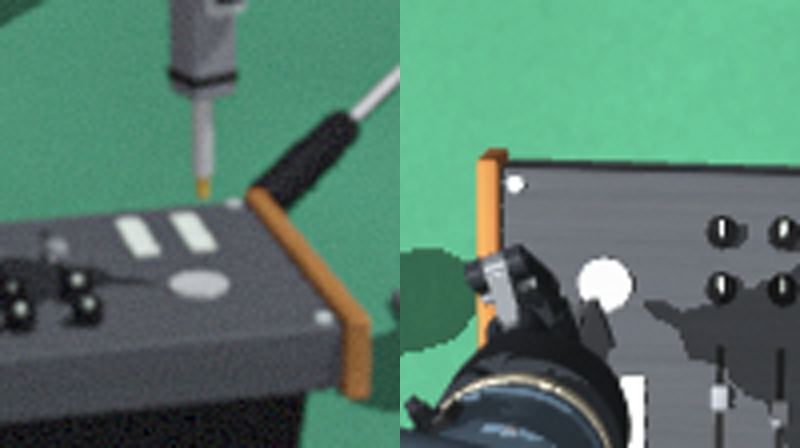

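The tip is at crop-left (203,192), i.e. scene px (361.7,237), against a predicted (362.3,238), and lined up over the pad at (199,284). Descend most of the way.

{"op": "move_arm", "data": {"rows": [[0,0,0,-1,1,12,1],[0,0,0,-1,1,25,1],[0,0,0,-1,1,34,1],[0,0,0,-1,1,36,1],[0,0,0,-1,1,36,1],[0,0,0,-1,1,36,1]]}}

```text
t: 8.32
tcp_pos: [0.5124, 0.0533, 0.1992]
tool_rot: [0.565, 0.807, 0.099, 0.143]
force: [-0.2, 0.1, -0.6]
finger_gap: 0.272
gripper_force: 59.7
```

```bash
python3 m.py; python3 -c "
from h import *
c=cam('scene'); save('s4.png',cv2.resize(c['img'][200:280,310:410],None,fx=6,fy=6,interpolation=cv2.INTER_CUBIC))"
```

```text
tool-z err deg 0.1544998372998069 height 9.419481685392261 lateral [ 3.  -2.   1.1] force [-0.2  0.1 -0.6]
turn [0.01 0.15 0.03] shift [ 2.7 -2.3  9.4]
```

View pics/s4.png

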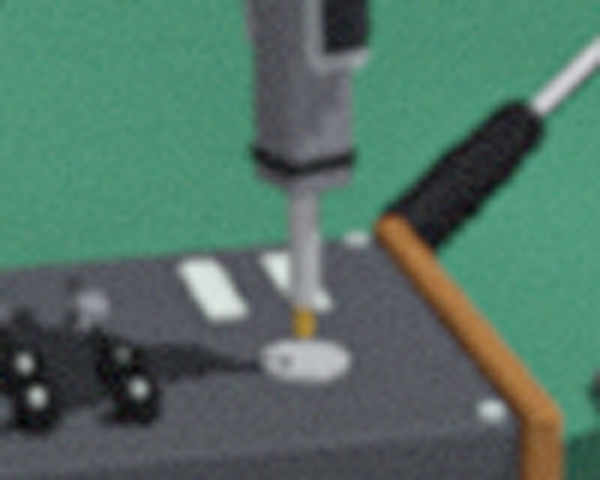

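The tip is 9 mm above the pad at (305,338), pad centre (305,360), so well centred. Small half-correction, then gentle contact.

{"op": "move_arm", "data": {"rows": [[0,0,0,1.5,-1.5,3,1],[0,0,0,1.5,-1.5,6,1],[0,0,0,1.5,-1.5,8,1],[0,0,0,1.5,-1.5,9,1],[0,0,0,1.5,-1.5,10,1],[0,0,0,1.5,-1.5,11,1],[0,0,0,1.5,-1.5,11,1],[0,0,0,1.5,-1.5,11,1],[0,0,0,1.5,-1.5,11,1]]}}

```text
t: 9.12
tcp_pos: [0.5144, 0.0547, 0.1884]
tool_rot: [0.564, 0.807, 0.099, 0.144]
force: [-1.1, -0.1, 0.4]
finger_gap: 0.273
gripper_force: 59.9
```

```bash
python3 m.py
```

```text
tool-z err deg 0.15641594933174924 height -1.4151765947585817 lateral [ 1.3 -0.5  0.5] force [-1.1 -0.1  0.4]
turn [0.05 0.15 0.08] shift [ 0.7 -1.  -1.4]
```

{"op": "move_arm", "data": {"rows": [[0,0,0,0,0,1,1],[0,0,0,0,0,2,1],[0,0,0,0,0,3,1],[0,0,0,0,0,3,1],[0,0,0,0,0,3,1],[0,0,0,0,0,3,1]]}}

```text
t: 9.62
tcp_pos: [0.5155, 0.0547, 0.1855]
tool_rot: [0.564, 0.807, 0.099, 0.144]
force: [-1.2, -0.5, 2.1]
finger_gap: 0.271
gripper_force: 60.0
```

```bash
python3 m.py; python3 -c "
from h import *
F=[]
for i in range(8): imaging.snapshot('top'); F.append(readout.sense()['force'])
F=np.array(F); print(F.mean(0).round(2),F.std(0).round(2))
c=cam('scene'); save('s5.png',cv2.resize(c['img'][200:280,310:410],None,fx=6,fy=6,interpolation=cv2.INTER_CUBIC))"
```

```text
tool-z err deg 0.1527072709950707 height -4.493085305936666 lateral [ 1.3 -0.6  0.5] force [-1.2 -0.5  2.1]
turn [0.04 0.15 0.08] shift [ 0.7 -1.  -4.5]
[-1.67  0.64  2.16] [0.51 0.49 0.38]
```

View pics/s5.png

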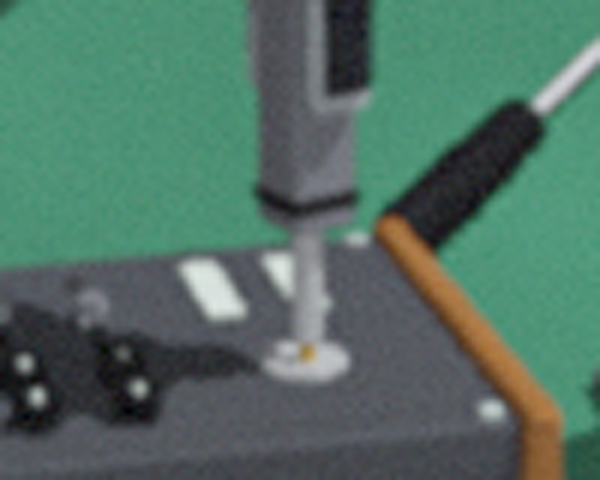

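The tip stands on the pad's middle at (307,355), with its visible brass about halved. The force along the normal is about 2.6–3 N, so it is roughly halfway in. Hand in.

```bash
python3 -c "
from station import order
print(order.sign_off())"
```

```text
the job is handed in; nothing more can be done
None
```

I pressed the cap fully down and lifted off, then took the grey probe out and handed in with it gripped and still on the middle of the earth pad, square to the face and about halfway in (about 3 N); the hand-in returned no verdict.

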